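# Take the set length of an adjustable ingot mould with a pocket tape

### The arm

A 6-joint arm with a two-finger parallel gripper is mounted at the origin on a cart in front of the work surface, level with it; the furniture and walls round the work are solid. World frame = base frame: x ahead of the robot, y to its left, z up, the work surface at z = 0. Lengths are in mm, angles in rad, forces in N, time in s.
With the tool pointing down it reaches from about 275 to 775 mm from the base axis. Payload 14.6 kg.
Tool frame: the origin (TCP) lies midway between the tips of the shut fingers; the grasp point (between the pads) lies 19 mm behind it; z points along the fingers, y is the line along which they close (so a half turn about z gives the same grasp; the last joint's range is limited). The gripper opens to 85 mm and grips with 20 to 120 N. Pads are 22 mm wide; open, the fingers measure 114 mm over their backs; the gripper's body (76 mm by 85 mm) begins 54 mm behind the grasp point. The pads swing forward as they close: fully open they stand 13 mm farther back than shut.
Start: joints at [1.153, 0.263, -0.048, 1.259, 0, 1.415], TCP at [136.392, 506.977, 231.278] pointing down, gripper open.
Joint ranges: [-2.65, 2.65], [-0.89, 1.7], [-1.18, 1.37], [-2.13, 2.11], [-1.35, 1.29], [-3.14, 3.14]. Speed limits (rad/s): [1.89, 1.89, 2.57, 2.79, 3.14, 3.14].

### API

Orientations are given as a unit quaternion [x, y, z, w].
In Python, from plant import env gives the robot as it stands.
- The arm moves only by the shell command python3 -m pendant 'ROWS' [FORCE]. ROWS is a JSON object whose one key "targets" holds a list of rows, each an object with "turn": the turn, a rotation vector about the tool's x, y, z in degrees, a list of three; "xyz": the shift along the tool's x, y, z in cm, a list of three; "gripper": the finger opening in cm, from 0 to 8.54. In form: {"targets": [{"turn": [rx, ry, rz], "xyz": [x, y, z], "gripper": gripper}, ...]}. A call has 1 to 5 rows; each row is the pose to reach, as a shift and turn from the pose commanded when the call began, along the tool's axes at that moment; what a row does not reach only later rows make up. A row lasts 1/10 s, in which the tool goes at most 50 mm and 8.59 degrees, less where a joint would pass 70% of its speed; a pose out of reach is approached as far as the arm can. A call with a gripper value outside its range is refused whole. The fingers move at their own pace and stop on an object; FORCE is the grip in N (left out, the last holds). Time passes only in rows, so rows that repeat a pose let the fingers close. It gives the time, the measured TCP pose, the force, the opening and the grip force at its end, in the units of the state.
- env.sense(): the state, without advancing time (a new reading comes with each control period).
- env.get_image(name): name is "scene" or "top" or "wrist"; returns a dict with "img" (384x512x3 uint8, red, green, blue), "intrinsics" (3x3 intrinsics, pixels), "R" (3x3) and "t" (3): a world point X has camera coordinates R X + t; the wrist camera has in their place "tool_from_camera" (4x4, takes a point from camera to tool coordinates, whose origin is the TCP and whose axes are the flange's). Camera axes: x right, y down, z forward; pixel columns grow to the right and rows downward; lengths in mm; the calibration is good to about 2 mm. A picture is of the moment at which its call begins: read the wrist's pose just before it. There is no depth.
- env.finish_job(): hands the job in; it is judged then, once.
The state is a dict: "t": time; "joint_pos": joint angles; "joint_velocities": joint speeds; "joint_efforts": joint torques, N m; "tcp_pos": TCP position; "tool_rot": TCP orientation; "ft_force": force on the tool from outside, world axes, zero at the start; "moment": the same for the moment, N m; "gripper_width": opening from 0.0 (shut) to 1.0 (fully open); "finger_force": force on a finger pad.
Only numpy, scipy, OpenCV 4.12 (cv2) and the standard library are available. Lean on these libraries where they do the work, as an engineer would, in place of code of your own. Each camera call takes 0.05 s, during which the arm holds its last target. There are 200 camera calls.

### The job

Measure how long the adjustable steel ingot mould is set at present: hook the end of the pocket tape over the mould's far end, draw the case back against its spring over the top of the mould and stand it on the table with its nose snug against the mould's near end. With the tape tight between both ends press the red lock fully down, then lift the tape off and stand the case back on the red notebook, still locked at that length, so it can be written down. Work gently: leave the mould where it lies and do not knock the things round it.

Things in the scene. Friction and masses are not known exactly. Their poses are not given: they have to be found in the camera images.
- tape: pocket tape measure: black case, yellow side panels, 76 (x) x 32 (y) x 56 mm (z), 0.4 kg; origin: centre of the sole; x to the nose, z up. Starts on the notebook, wound in. Grip the high back from above: x -38 to -2 mm, 32 mm wide, top at 56; the deck ahead is 34 mm high. Sole flat for x -38 to 28 mm, then rising to the nose: tipped 20 to 30 degrees nose down, the hook hangs lowest
- blade_mouth (a point): middle of the blade's underside where it leaves the nose: 38 mm ahead of the case's origin, 13 mm above the sole. The yellow blade is 16 mm wide, 2 mm thick, straight and stiff, giving 7 degrees up or down at the mouth; a spring winds it in with 1.4 N (hook in) to 1.6 N (far out), less than the friction under the standing case. Hard stop with the hook 126 mm from the nose
- tape_hook (a point): steel hook plate at the blade's end, 18 mm wide, 2.4 mm thick, square to the blade; origin: middle of its inner face (towards the case), 9.5 mm above a level case's sole; x away from the case. The plate ends 6 mm below its origin (9.5 mm below the blade's underside). Wound in, its inner face stands 10 mm ahead of the nose
- tape_nose (a point): nose of the case, a flat upright face 30 mm wide; origin: middle of the face, 38 mm ahead of the case's origin, 8 mm above the sole; x forward. Below the blade it is flat from 4.5 to 12 mm above the sole: that part goes against the mould's near end
- tape_lock (a joint): travel of the red lock, m: 0 up (blade free, as it starts), 0.0033 to 0.005 when it has snapped down on the blade and holds it. It goes straight down into the deck, needs about 8 N to start, snaps over at 1.2 mm and then stays down by itself
- lock_top (a point): centre of the top of the red lock pad (14 x 16 mm) on the deck: 24 mm ahead of the case's origin, 43.6 mm above the sole while up. The high back of the case begins 26 mm behind it
- mould: adjustable ingot mould, loose, 0.9 kg: two dark steel halves, 80 mm wide (y), 12 mm high, flat on top; origin at table height. Far end: upright face 46 mm ahead of the origin (+x). The upper half slides along x and is clamped where set: its end, the near end (upright, full width), is 50 to 66 mm behind the origin, not reported. Brass nut at x -12, y 29 mm, 20 mm high, 17 mm wide
- notebook: red notebook lying flat, fixed, 146 (x) x 103 (y) mm, 8 mm thick; origin under its middle
- flux_bottle2: small brown bottle, 36 mm across, 82 mm high, origin under it, loose; leave it alone
- copper_tongs: copper tongs, 28 (x) x 207 (y) x 10 mm, origin under the middle, loose; leave them alone
- pen_blue: slim white pen, 11 (x) x 145 (y) x 9 mm, origin under the middle, loose; leave it alone

How it is judged (in metres and radians):
On the way, in this order (a step that is already met when the one before it is completed fails the run):
1. the hook bears on the mould's far end and the blade is drawn out more than 80 mm (contact force between tape_blade_c1 and mould above 0.5 N and distance between tape_hook and tape_nose above 0.08 m), for 0.2 s.
2. the lock is down while the hook bears on the far end and the nose stands within 1.5 mm of the near end of the mould (the near wall is 10 mm thick, its middle 5 mm in from the near end) (value of joint tape_lock above 0.003 m and contact force between tape_blade_c1 and mould above 0.3 N and x of mould_slide_c1 in the frame of tape_nose below 0.0065 m and distance between tape_hook and tape_nose above 0.094 m), for 0.3 s.
At the end, for the whole second after the job is handed in: the case stands upright (within 0.08 rad) and still on the notebook, its origin within 60 mm of the notebook's middle and 50 mm of its long centre line, the lock still down (more than 3 mm) and the blade still out by more than 94 mm, touching the mould nowhere; the mould within 8 mm of where it lay (value of joint tape_lock above 0.003 m and distance between tape_hook and tape_nose above 0.094 m and horizontal distance between tape and notebook below 0.06 m and y of tape in the frame of notebook between -0.05 and 0.05 m and z of tape in the frame of notebook between 0.005 and 0.011 m and angle between tape's own z axis and vertical below 0.08 rad and linear speed of tape below 0.02 m/s and contact force between tape and mould below 0.1 N and distance of mould from where it was at the start of the episode below 0.008 m).
It fails at once if the mould is dragged or shoved more than 8 mm (distance of mould from where it was at the start of the episode above 0.008 m).
It fails at once if the hook is wrenched: more than 15 N between hook and mould (contact force between tape_blade_c1 and mould above 15 N).
It fails at once if the nose is rammed: more than 15 N between nose and mould (contact force between tape_c2 and mould above 15 N).
It fails at once if the lock is hammered: more than 30 N on it from the fingers (contact force between the fingers and tape_lock above 30 N).
It fails at once if the bottle, tongs or pen is moved by more than 20 mm (distance of any of flux_bottle2, copper_tongs, pen_blue from where it was at the start of the episode above 0.02 m).
It also fails if it takes over 61 s, if anything falls off the work surface, if the arm or the gripper's body presses on something with over 40 N, if the wrist force passes 120 N, or if a joint passes its speed limit or range.

## Working session

There is one attempt and no reset: what is moved stays moved. The work goes in short steps, Python scripts to look and compute and a shell command to move; the robot and the scene stay as the last step left them, time stands still between calls to the robot, and variables do not carry over. Pictures are saved under pics/ and viewed, at most 10 in all, crops included, and the job is handed in when it is done.

```bash
ls; mkdir -p pics; python3 - <<'E'
from plant import env
import cv2,json,numpy as np
s=env.sense();print(s)
for n in("scene","top"):
    d=env.get_image(n);cv2.imwrite(f"pics/{n}0.png",d["img"][:,:,::-1])
    np.savez(f"{n}.npz",K=d["intrinsics"],R=d["R"],t=d["t"]);print(n,d["intrinsics"],d["R"],d["t"])
d=env.get_image("wrist");cv2.imwrite("pics/w0.png",d["img"][:,:,::-1]);print(d["intrinsics"],d["tool_from_camera"])
np.savez("wrist.npz",K=d["intrinsics"],T=d["tool_from_camera"])
E
```

```text
pics
{'t': 0.0, 'joint_pos': array([ 1.15273099e+00,  2.63535793e-01, -4.89581113e-02,  1.25940678e+00,
        1.10364808e-05,  1.41552450e+00]), 'joint_velocities': array([-0.00017567, -0.00040053,  0.00088611, -0.0005225 , -0.00158255,
        0.00076284]), 'joint_efforts': array([-8.21062858e-04, -6.37615228e+01,  3.84562969e+01,  1.39006661e-02,
       -1.94557670e-04, -1.11429176e-05]), 'tcp_pos': array([136.25389457, 506.71377357, 230.81066115]), 'tool_rot': array([ 1.31018965e-01,  9.91379708e-01, -5.28085019e-04, -1.61426295e-04]), 'ft_force': array([0.64979378, 0.53420572, 0.3126118 ]), 'moment': array([-0.03255651, -0.04077346, -0.05468332]), 'finger_force': 0.0, 'gripper_width': 0.9999163222185337}
scene [[398.9023115    0.         258.87340779]
 [  0.         398.9023115  190.21493426]
 [  0.           0.           1.        ]] [[-5.35319650e-01 -8.44649549e-01  1.03156755e-04]
 [-6.19493498e-01  3.92537847e-01 -6.79810153e-01]
 [ 5.74160847e-01 -3.63979638e-01 -7.33388127e-01]] [220.48133196 439.48587928 517.41131601]
top [[400.26611785   0.         259.47882217]
 [  0.         400.26611785 189.78077917]
 [  0.           0.           1.        ]] [[ 0.01999593 -0.99974794 -0.01020902]
 [-0.98174735 -0.01770219 -0.18936415]
 [ 0.1891357   0.01380919 -0.98185386]] [-113.52817558  577.16144067  824.43351075]
[[282.78960117   0.         255.13394819]
 [  0.         282.78960117 195.14330121]
 [  0.           0.           1.        ]] [[ 1.31976321e-03 -9.61451981e-01 -2.74969718e-01  7.02529127e+01]
 [ 9.99998440e-01  1.59174817e-03 -7.66005382e-04  9.20759370e-02]
 [ 1.17415994e-03 -2.74968278e-01  9.61452582e-01 -1.42298135e+02]
 [ 0.00000000e+00  0.00000000e+00  0.00000000e+00  1.00000000e+00]]
```

View pics/top0.png

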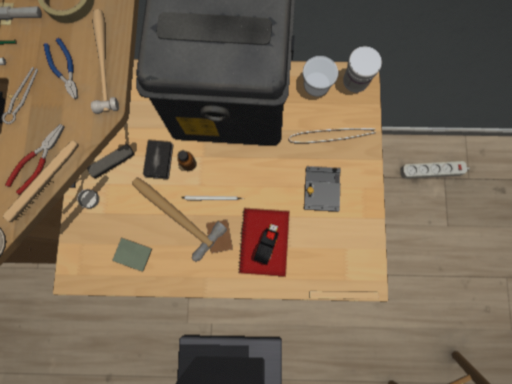

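View pics/scene0.png

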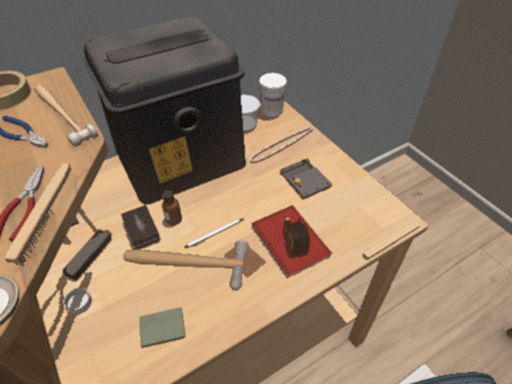

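```bash
python3 - <<'E'
import cv2
t=cv2.imread("pics/top0.png")[150:285,225:355]
s=cv2.imread("pics/scene0.png")[150:285,245:345]
cv2.imwrite("pics/c0.png",cv2.hconcat([cv2.resize(t,None,fx=4.4,fy=4.4,interpolation=2)[:,:460],cv2.resize(s,None,fx=4.4,fy=4.4,interpolation=2)[:,:340]])) if 0 else cv2.imwrite("pics/c0.png",cv2.resize(t,None,fx=4.4,fy=4.4,interpolation=2))
E
```

```text
(no output)
```

View pics/c0.png

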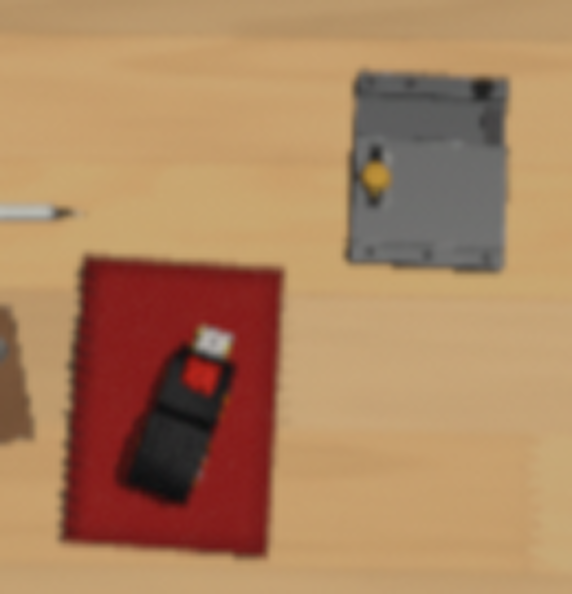

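```bash
cat > h.py <<'E'
import numpy as np,cv2
from scipy.spatial.transform import Rotation as Rn
def ray(K,R,t,uv,z):
    d=R.T@np.linalg.solve(K,[*uv,1]); c=-R.T@t
    return c+d*(z-c[2])/d[2]
def cam(n):
    f=np.load(n+".npz");return f["K"],f["R"],f["t"]
def wcam(s):
    f=np.load("wrist.npz");T=f["T"];Rw=Rn.from_quat(s["tool_rot"]).as_matrix()
    Rc=Rw@T[:3,:3];c=Rw@T[:3,3]+s["tcp_pos"];return f["K"],Rc.T,-Rc.T@c
def px(K,R,t,X):
    p=K@(R@np.asarray(X,float)+t);return p[:2]/p[2]
E
python3 - <<'E'
from h import *
C=cam("top")
np.set_printoptions(precision=1,suppress=True)
for n,p,z in [("mFL",(358,72),12),("mFR",(508,78),12),("mNL",(347,262),12),("mNR",(500,270),12),("nut",(375,177),20),
 ("nb1",(85,257),8),("nb2",(283,268),8),("nb3",(268,555),8),("nb4",(65,542),8),("lock",(203,374),51.6),("hook",(218,335),21),
 ("stepL",(162,403),64),("stepR",(213,425),64),("backL",(130,485),64),("backR",(186,503),64)]:
    print(n,ray(*C,(225+(p[0]+.5)/4.4-.5,150+(p[1]+.5)/4.4-.5),z))
E
```

```text
mFL [ 645.8 -209.    12. ]
mFR [ 643.9 -288.2   12. ]
mNL [ 544.2 -203.2   12. ]
mNR [ 541.5 -282.2   12. ]
nut [ 587.8 -216.9   20. ]
nb1 [544.9 -67.    8. ]
nb2 [ 541.  -170.3    8. ]
nb3 [ 394.8 -163.6    8. ]
nb4 [399.2 -60.9   8. ]
lock [ 481.8 -128.8   51.6]
hook [ 504.2 -136.6   21. ]
stepL [ 466.5 -109.    64. ]
stepR [ 456.5 -133.7   64. ]
backL [427.3 -94.5  64. ]
backR [ 419.4 -121.4   64. ]
```

```bash
cat >> h.py <<'E'
FL=np.diag([-1.,1,-1])
def delta(p,yaw,pitch,s=None):
    "shift (cm) and turn (deg) in tool axes from the present pose to TCP p, tape-like attitude"
    from plant import env
    s=s or env.sense();R0=Rn.from_quat(s["tool_rot"])
    R1=Rn.from_euler("ZY",[yaw,pitch],degrees=True)*Rn.from_matrix(FL)
    print("xyz",np.round(R0.inv().apply(np.array(p)-s["tcp_pos"])/10,2),"turn",np.round((R0.inv()*R1).as_rotvec(degrees=True),2))
def tcp(org,yaw,pitch,g=(-20,0,21)):
    "TCP that puts the tape origin at org with grasp offset g"
    return np.array(org)+Rn.from_euler("ZY",[yaw,pitch],degrees=True).apply(g)
def show():
    from plant import env
    s=env.sense();R=Rn.from_quat(s["tool_rot"])*Rn.from_matrix(FL)
    print("t%.2f"%s["t"],"tcp",np.round(s["tcp_pos"],1),"yaw,pitch,roll",np.round(R.as_euler("ZYX",degrees=True),2),"ft",np.round(s["ft_force"],2),"w%.3f"%s["gripper_width"],"ff%.1f"%s["finger_force"])
E
python3 - <<'E'
from h import *
show();print(tcp((459.1,-120.7,8),-19.5,0))
delta(tcp((459.1,-120.7,150),-19.5,0),-19.5,0)
E
```

```text
t0.15 tcp [136.3 506.8 230.9] yaw,pitch,roll [-1.506e+01  1.000e-02 -5.000e-02] ft [-0.11 -0.87  0.48] w1.002 ff0.0
[ 440.24717018 -114.02386282   29.        ]
xyz [-45.48 -52.05   6.03] turn [-0.05 -0.01  4.44]
```

```bash
R='{"turn":[0,0,0],"xyz":[-45.48,-52.05,3],"gripper":8.5}'
python3 -m pendant '{"targets":[{"turn":[0,0,4.44],"xyz":[-45.48,-52.05,0],"gripper":8.5},{"turn":[0,0,4.44],"xyz":[-45.48,-52.05,0],"gripper":8.5},{"turn":[0,0,4.44],"xyz":[-45.48,-52.05,0],"gripper":8.5},{"turn":[0,0,4.44],"xyz":[-45.48,-52.05,0],"gripper":8.5},{"turn":[0,0,4.44],"xyz":[-45.48,-52.05,0],"gripper":8.5}]}'
python3 -c "
from h import *
show();delta(tcp((459.1,-120.7,150),-19.5,0),-19.5,0)"
```

```text
t: 0.65
tcp_pos: [246.5, 280.7, 231.2]
tool_rot: [0.169, 0.986, 0.0, 0.0]
ft_force: [2.1, -0.4, 1.1]
gripper_width: 1.0
finger_force: 0.0
t0.65 tcp [246.5 280.7 231.2] yaw,pitch,roll [-1.945e+01 -1.000e-02  1.000e-02] ft [ 2.1  -0.36  1.11] w1.000 ff0.0
xyz [-31.41 -30.77   6.02] turn [0.01 0.01 0.05]
```

```bash

python3 -m pendant '{"targets":[{"turn":[0,0,0],"xyz":[-31.4,-30.8,3],"gripper":8.5},{"turn":[0,0,0],"xyz":[-31.4,-30.8,3],"gripper":8.5},{"turn":[0,0,0],"xyz":[-31.4,-30.8,3],"gripper":8.5},{"turn":[0,0,0],"xyz":[-31.4,-30.8,3],"gripper":8.5},{"turn":[0,0,0],"xyz":[-31.4,-30.8,3],"gripper":8.5}]}' >/dev/null
python3 -c "
from h import *
show();delta(tcp((459.1,-120.7,150),-19.5,0),-19.5,0)"
```

```text
t1.15 tcp [350.2  70.2 215.3] yaw,pitch,roll [-19.49  -0.03   0.02] ft [ 1.08  0.59 -0.65] w0.994 ff0.0
xyz [-14.63 -14.37   4.43] turn [0.02 0.03 0.01]
```

```bash

python3 -m pendant '{"targets":[{"turn":[0,0,0],"xyz":[-14.6,-14.4,4.4],"gripper":8.5},{"turn":[0,0,0],"xyz":[-14.6,-14.4,4.4],"gripper":8.5},{"turn":[0,0,0],"xyz":[-14.6,-14.4,4.4],"gripper":8.5},{"turn":[0,0,0],"xyz":[-14.6,-14.4,4.4],"gripper":8.5},{"turn":[0,0,0],"xyz":[-14.6,-14.4,4.4],"gripper":8.5}]}' >/dev/null
python3 - <<'E'
from h import *
from plant import env
show();s=env.sense();C=wcam(s);im=env.get_image("wrist")["img"][:,:,::-1].copy()
cv2.imwrite("pics/w1.png",im)
# overlay predicted tape outline
R=Rn.from_euler("Z",-19.5,degrees=True);o=np.array([459.1,-120.7,8])
for q in [(-38,-16,56),(-38,16,56),(-2,-16,56),(-2,16,56),(24,0,43.6),(48,9,13),(48,-9,13)]:
    p=px(*C,o+R.apply(q));print(q,p.round(1));cv2.circle(im,tuple(p.round().astype(int).tolist()),2,(255,255,0),-1)
for q in [(645.8,-209,12),(643.9,-288.2,12),(544.2,-203.2,12),(541.5,-282.2,12)]:
    p=px(*C,q);print(q,p.round(1));cv2.circle(im,tuple(p.round().astype(int).tolist()),2,(0,255,255),-1)
cv2.imwrite("pics/w1o.png",cv2.resize(im,(768,576)))
E
```

```text
t1.65 tcp [ 440.8 -116.3  169.9] yaw,pitch,roll [-19.7    0.04  -0.03] ft [1.14 0.7  0.3 ] w0.994 ff0.0
(-38, -16, 56) [239.6 173.7]
(-38, 16, 56) [275.4 173.6]
(-2, -16, 56) [240.2 211.8]
(-2, 16, 56) [274.7 211.7]
(24, 0, 43.6) [257.4 232.3]
(48, 9, 13) [265.2 241.2]
(48, -9, 13) [249.2 241.2]
(645.8, -209, 12) [241.2 348.7]
(643.9, -288.2, 12) [184.9 363.8]
(544.2, -203.2, 12) [216.5 283.2]
(541.5, -282.2, 12) [156.2 300.2]
```

View pics/w1o.png

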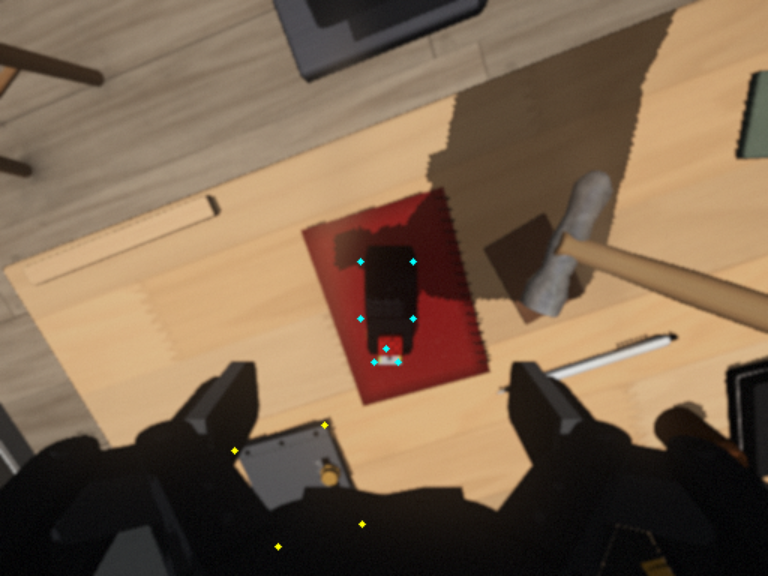

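```bash
python3 -c "
from h import *
show();delta(tcp((459.1,-120.7,8),-19.5,0),-19.5,0)"
```

```text
t1.70 tcp [ 440.4 -115.4  170. ] yaw,pitch,roll [-1.968e+01  7.000e-02 -1.000e-02] ft [0.14 0.38 0.44] w0.995 ff0.0
xyz [ 0.04  0.12 14.1 ] turn [-0.01 -0.07 -0.18]
```

```bash

python3 -m pendant '{"targets":[{"turn":[0,0,0],"xyz":[0,0,4],"gripper":8.5},{"turn":[0,0,0],"xyz":[0,0,8],"gripper":8.5},{"turn":[0,0,0],"xyz":[0,0,11],"gripper":8.5},{"turn":[0,0,0],"xyz":[0,0,13.2],"gripper":8.5},{"turn":[0,0,0],"xyz":[0,0,14.1],"gripper":8.5}]}' |tail -4
python3 -m pendant '{"targets":[{"turn":[0,0,0],"xyz":[0,0,0],"gripper":4.5},{"turn":[0,0,0],"xyz":[0,0,0],"gripper":4.0},{"turn":[0,0,0],"xyz":[0,0,0],"gripper":2.5},{"turn":[0,0,0],"xyz":[0,0,0],"gripper":2.5},{"turn":[0,0,0],"xyz":[0,0,0],"gripper":2.5}]}' 40
python3 -c "
from h import *
show()"
```

```text
tool_rot: [0.169, 0.986, 0.0, -0.001]
ft_force: [0.6, 1.0, 0.7]
gripper_width: 0.999
finger_force: 0.0
t: 2.7
tcp_pos: [440.3, -112.7, 31.3]
tool_rot: [0.169, 0.986, -0.0, 0.001]
ft_force: [-2.3, -4.7, 7.9]
gripper_width: 0.369
finger_force: 41.6
t2.70 tcp [ 440.3 -112.7   31.3] yaw,pitch,roll [-19.5   -0.12  -0.  ] ft [-2.28 -4.68  7.9 ] w0.369 ff41.6
```

```bash

python3 -m pendant '{"targets":[{"turn":[0,0,0],"xyz":[0,0,0],"gripper":2.5},{"turn":[0,0,0],"xyz":[0,0,0],"gripper":2.5}]}' 50 | grep -E "tcp|force"
python3 -m pendant '{"targets":[{"turn":[0,0,0],"xyz":[0,0,-1],"gripper":2.5},{"turn":[0,0,0],"xyz":[0,0,-4],"gripper":2.5},{"turn":[0,0,0],"xyz":[0,0,-8],"gripper":2.5},{"turn":[0,0,0],"xyz":[0,0,-8],"gripper":2.5},{"turn":[0,0,0],"xyz":[0,0,-8],"gripper":2.5}]}' | grep -E "tcp|force"
python3 - <<'E'
from h import *
from plant import env
show()
im=env.get_image("wrist")["img"][:,:,::-1];cv2.imwrite("pics/w2.png",im)
im2=env.get_image("scene")["img"][:,:,::-1];cv2.imwrite("pics/s2.png",im2)
cv2.imwrite("pics/v2.png",cv2.hconcat([cv2.resize(im[100:360,130:390],(400,400)),cv2.resize(im2[120:300,220:400],(400,400))]))
E
```

```text
tcp_pos: [440.4, -112.8, 31.3]
ft_force: [3.9, 8.5, 8.5]
finger_force: 52.3
tcp_pos: [439.7, -112.5, 111.0]
ft_force: [0.9, 2.5, -5.7]
finger_force: 53.6
t3.40 tcp [ 439.7 -112.5  111. ] yaw,pitch,roll [-1.95e+01 -8.00e-02 -1.00e-02] ft [ 0.9   2.48 -5.71] w0.366 ff53.6
```

View pics/v2.png

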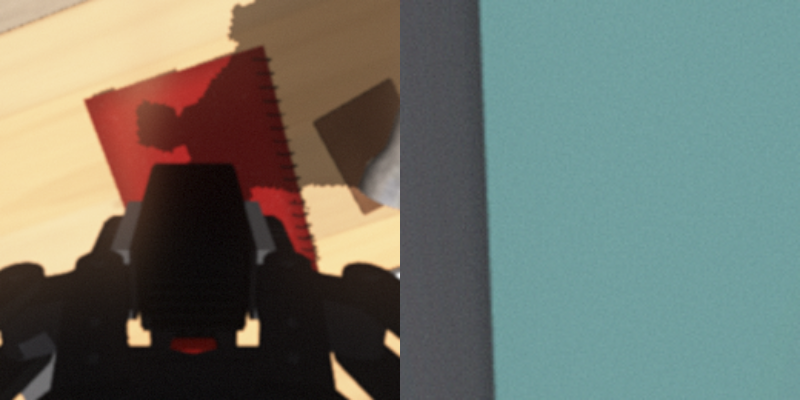

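```bash
python3 - <<'E'
from h import *
from plant import env
s=env.sense();C=wcam(s);R=Rn.from_quat(s["tool_rot"])*Rn.from_matrix(FL)
im=cv2.imread("pics/w2.png")
for gx in(-23,-20,-17):
  for gz in (21,23.3):
    o=s["tcp_pos"]-R.apply((gx,0,gz))
    print(gx,gz,[px(*C,o+R.apply(q)).round(1).tolist() for q in [(-38,-16,56),(-38,16,56),(-38,0,0)]])
hsv=cv2.cvtColor(im,cv2.COLOR_BGR2HSV)
print(im[190:225:2,257].tolist())
E
```

```text
-23 21 [[216.8, 251.5], [293.3, 251.6], [255.2, 208.6]]
-23 23.3 [[217.5, 249.0], [292.6, 249.1], [255.2, 207.4]]
-20 21 [[216.6, 245.0], [293.6, 245.1], [255.2, 203.9]]
-20 23.3 [[217.3, 242.6], [292.8, 242.7], [255.2, 202.8]]
-17 21 [[216.3, 238.3], [293.8, 238.5], [255.2, 199.2]]
-17 23.3 [[217.0, 236.0], [293.1, 236.2], [255.2, 198.1]]
[[25, 27, 82], [22, 25, 80], [21, 23, 80], [19, 21, 78], [18, 21, 78], [20, 21, 79], [21, 20, 78], [18, 20, 75], [13, 14, 44], [10, 11, 22], [4, 8, 18], [6, 10, 23], [3, 4, 18], [7, 9, 21], [4, 3, 18], [4, 8, 18], [3, 8, 15], [7, 10, 19]]
```

```bash
python3 - <<'E'
from h import *
from plant import env
s=env.sense();C=wcam(s);R=Rn.from_quat(s["tool_rot"])*Rn.from_matrix(FL)
im=cv2.imread("pics/w2.png").astype(int)
w=im[305:340,225:290];m=(w[...,2]>70)&(w[...,1]<45)
ys,xs=np.nonzero(m);print("red rows",ys.min()+305,ys.max()+305,"cols",xs.min()+225,xs.max()+225,m.sum())
print(im[296:336:2,256].tolist())
for gx in(-23,-20,-17):
    o=s["tcp_pos"]-R.apply((gx,0,22.5))
    print(gx,[(q,px(*C,o+R.apply(q)).round(1).tolist()) for q in [(-2,-16,56),(-2,0,34),(17,-8,43.6),(31,8,43.6)]])
# first picture
w=cv2.imread("pics/w1.png").astype(int)
sub=w[215:245,240:280];m=(sub[...,2]>150)&(sub[...,1]<70);ys,xs=np.nonzero(m);print("w1 lock",ys.min()+215,ys.max()+215,xs.min()+240,xs.max()+240,ys.mean()+215,xs.mean()+240)
print(w[155:250:3,260].tolist())
s1=dict(tcp_pos=np.array([440.8,-116.3,169.9]),tool_rot=(Rn.from_euler("ZY",[-19.7,.04],degrees=True)*Rn.from_matrix(FL)).as_quat())
C=wcam(s1);R=Rn.from_euler("Z",-19.5,degrees=True);o=np.array([459.1,-120.7,8])
for q in [(-38,0,0),(-38,0,56),(-2,0,56),(-2,0,34),(17,0,43.6),(31,0,43.6),(38,0,34)]:print(q,px(*C,o+R.apply(q)).round(1))
E
```

```text
red rows 325 329 cols 247 264 62
[[9, 9, 12], [12, 13, 15], [6, 11, 11], [6, 5, 8], [14, 14, 14], [12, 12, 15], [8, 7, 11], [10, 9, 12], [9, 12, 11], [12, 12, 16], [16, 17, 18], [7, 10, 16], [8, 9, 49], [5, 11, 62], [12, 16, 68], [14, 13, 81], [18, 23, 112], [15, 16, 40], [11, 10, 10], [13, 14, 14]]
-23 [((-2, -16, 56), [220.1, 321.1]), ((-2, 0, 34), [255.0, 292.2]), ((17, -8, 43.6), [239.5, 335.1]), ((31, 8, 43.6), [269.9, 356.8])]
-20 [((-2, -16, 56), [219.9, 315.6]), ((-2, 0, 34), [255.0, 287.3]), ((17, -8, 43.6), [239.5, 330.3]), ((31, 8, 43.6), [270.0, 352.3])]
-17 [((-2, -16, 56), [219.6, 310.0]), ((-2, 0, 34), [255.0, 282.3]), ((17, -8, 43.6), [239.4, 325.4]), ((31, 8, 43.6), [270.1, 347.7])]
w1 lock 226 236 253 266 231.28971962616822 258.8130841121495
[[19, 23, 61], [15, 19, 57], [18, 21, 61], [10, 16, 31], [8, 13, 21], [7, 12, 24], [9, 14, 22], [11, 14, 22], [17, 18, 24], [12, 11, 23], [8, 10, 21], [15, 14, 24], [17, 16, 25], [12, 13, 23], [9, 11, 22], [21, 21, 29], [23, 24, 32], [24, 24, 33], [21, 25, 34], [16, 19, 28], [19, 20, 31], [22, 21, 32], [12, 16, 28], [19, 21, 95], [23, 28, 139], [31, 35, 163], [26, 32, 155], [42, 44, 157], [124, 123, 130], [146, 145, 168], [29, 33, 133], [36, 41, 135]]
(-38, 0, 0) [257.1 163.3]
(-38, 0, 56) [257.4 173.7]
(-2, 0, 56) [257.4 211.8]
(-2, 0, 34) [257.3 204.5]
(17, 0, 43.6) [257.3 225.8]
(31, 0, 43.6) [257.3 238.8]
(38, 0, 34) [257.3 241.1]
```

```bash
cat >> h.py <<'E'
G=(-22,0,22.5); YAW=-2.5
AX=Rn.from_euler("Z",YAW,degrees=True).apply([1,0,0]); F=np.array([644.6,-253,0])
def at(tipdx,tipz,ext,pitch):
    "TCP with hook tip (inner corner) tipdx ahead of the far end at height tipz, blade ext from nose"
    R=Rn.from_euler("ZY",[YAW,pitch],degrees=True)
    o=F+AX*tipdx+[0,0,tipz]-R.apply((38+ext,0,3.5))
    return tcp(o,YAW,pitch,G)
E
python3 -c "
from h import *
p=at(6,45,10,28);print(p);delta(p,YAW,28)"
```

```text
[ 597.75825363 -250.95484519   94.63901366]
xyz [-19.63  -7.78   1.45] turn [  4.18  27.7  -16.65]
```

```bash

python3 -m pendant '{"targets":[{"turn":[1,6.9,-4.1],"xyz":[-4.9,-1.9,0],"gripper":2.5},{"turn":[2.1,13.8,-8.3],"xyz":[-9.8,-3.9,0],"gripper":2.5},{"turn":[3.1,20.8,-12.5],"xyz":[-14.6,-5.8,0],"gripper":2.5},{"turn":[4.18,27.7,-16.65],"xyz":[-18.6,-7.4,1],"gripper":2.5},{"turn":[4.18,27.7,-16.65],"xyz":[-19.63,-7.78,1.45],"gripper":2.5}]}' 50 >/dev/null
python3 -m pendant '{"targets":[{"turn":[0,0,0],"xyz":[0,0,0],"gripper":2.5},{"turn":[0,0,0],"xyz":[0,0,0],"gripper":2.5},{"turn":[0,0,0],"xyz":[0,0,0],"gripper":2.5}]}' |grep -E "t:|rot"
python3 - <<'E'
from h import *
from plant import env
show();s=env.sense();p=at(6,45,10,28);print("want",p)
R=Rn.from_quat(s["tool_rot"])*Rn.from_matrix(FL);o=s["tcp_pos"]-R.apply(G)
a=[];
for n in("top","scene"):
    im=env.get_image(n)["img"][:,:,::-1].copy();cv2.imwrite(f"pics/{n}3.png",im);C=cam(n)
    k=4;c=px(*C,F+[-20,0,30]).round().astype(int);c=np.clip(c,50,None)
    im=cv2.resize(im[c[1]-50:c[1]+50,c[0]-50:c[0]+50],(400,400),interpolation=2)
    for q in [o+R.apply((48,9,13)),o+R.apply((48,-9,13)),F+[0,0,12],F+[-101.5,4.4,12]]:
        u=((px(*C,q)-(c-50)+.5)*k).astype(int);cv2.circle(im,tuple(u.tolist()),3,(255,0,255),1)
    a.append(im)
cv2.imwrite("pics/v3.png",cv2.hconcat(a))
E
```

```text
t: 4.3
tool_rot: [0.041, 0.976, 0.004, -0.212]
t4.30 tcp [ 570.3 -225.5  104.2] yaw,pitch,roll [-4.91 24.47 -0.63] ft [-0.5   1.95 -5.39] w0.365 ff53.7
want [ 597.75825363 -250.95484519   94.63901366]
```

View pics/v3.png

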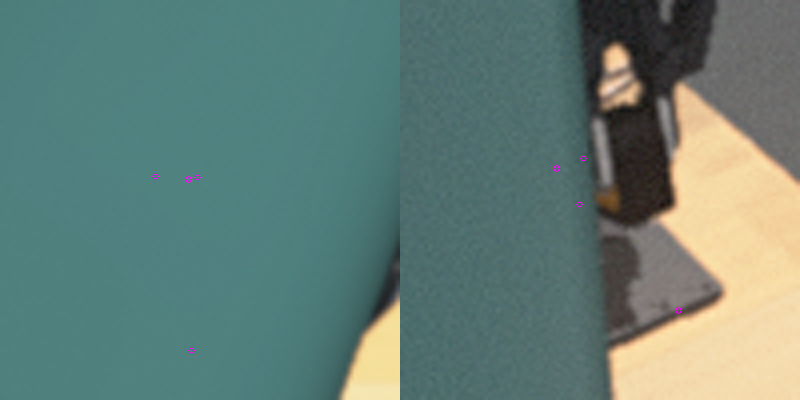

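```bash
python3 -c "
from h import *
delta(at(6,45,10,28),YAW,28)"
```

```text
xyz [-3.13 -2.3  -0.2 ] turn [ 0.39  3.6  -2.19]
```

```bash
python3 -m pendant '{"targets":[{"turn":[0.39,3.6,-2.19],"xyz":[-3.13,-2.3,-0.2],"gripper":2.5},{"turn":[0.39,3.6,-2.19],"xyz":[-3.13,-2.3,-0.2],"gripper":2.5},{"turn":[0.39,3.6,-2.19],"xyz":[-3.13,-2.3,-0.2],"gripper":2.5},{"turn":[0.39,3.6,-2.19],"xyz":[-3.13,-2.3,-0.2],"gripper":2.5},{"turn":[0.39,3.6,-2.19],"xyz":[-3.13,-2.3,-0.2],"gripper":2.5}]}' >/dev/null
python3 -c "
from h import *
show();delta(at(6,45,10,28),YAW,28);delta(at(6,15,10,28),YAW,28);delta(at(6,8,10,28),YAW,28)"
```

```text
t4.90 tcp [ 598.2 -251.    94.9] yaw,pitch,roll [-2.510e+00  2.795e+01 -2.000e-02] ft [ 0.87  3.25 -5.05] w0.368 ff53.8
xyz [0.03 0.01 0.04] turn [-0.02  0.05 -0.01]
xyz [-1.38  0.01  2.69] turn [-0.02  0.05 -0.01]
xyz [-1.71  0.01  3.31] turn [-0.02  0.05 -0.01]
```

```bash
python3 -m pendant '{"targets":[{"turn":[0,0,0],"xyz":[-0.6,0,1.3],"gripper":2.5},{"turn":[0,0,0],"xyz":[-1.2,0,2.3],"gripper":2.5},{"turn":[0,0,0],"xyz":[-1.38,0,2.69],"gripper":2.5},{"turn":[0,0,0],"xyz":[-1.38,0,2.69],"gripper":2.5}]}' |grep -E "tcp|ft_"
python3 -m pendant '{"targets":[{"turn":[0,0,0],"xyz":[-0.11,0,0.21],"gripper":2.5},{"turn":[0,0,0],"xyz":[-0.22,0,0.42],"gripper":2.5},{"turn":[0,0,0],"xyz":[-0.33,0,0.62],"gripper":2.5},{"turn":[0,0,0],"xyz":[-0.33,0,0.62],"gripper":2.5}]}' |grep -E "tcp|ft_"
python3 -c "
from h import *
show();delta(at(6,8,10,28),YAW,28);delta(at(-2,8,12,28),YAW,28)"
```

```text
tcp_pos: [597.6, -251.2, 63.0]
ft_force: [-0.6, -1.4, -5.1]
tcp_pos: [598.0, -251.4, 56.1]
ft_force: [1.7, 3.5, -4.6]
t5.70 tcp [ 598.  -251.4   56.1] yaw,pitch,roll [-2.490e+00  2.806e+01  1.000e-02] ft [ 1.72  3.45 -4.61] w0.362 ff53.8
xyz [ 0.1   0.05 -0.12] turn [ 0.01 -0.06  0.01]
xyz [1.   0.05 0.25] turn [ 0.01 -0.06  0.01]
```

```bash
python3 -c "
from h import *
for a in [(3,8,10,28),(-4,8,10,28),(0,7.5,20,23)]: delta(at(*a),YAW,a[3])"
```

```text
xyz [0.36 0.05 0.02] turn [ 0.01 -0.06  0.01]
xyz [0.98 0.05 0.35] turn [ 0.01 -0.06  0.01]
xyz [1.74 0.05 0.91] turn [ 0.01 -5.06  0.01]
```

```bash
python3 -m pendant '{"targets":[{"turn":[0,0,0],"xyz":[0.18,0.02,-0.04],"gripper":2.5},{"turn":[0,0,0],"xyz":[0.36,0.05,0.02],"gripper":2.5},{"turn":[0,0,0],"xyz":[0.57,0.05,0.13],"gripper":2.5},{"turn":[0,0,0],"xyz":[0.77,0.05,0.24],"gripper":2.5},{"turn":[0,0,0],"xyz":[0.98,0.05,0.35],"gripper":2.5}]}' |grep -E "tcp|ft_"
python3 -m pendant '{"targets":[{"turn":[0,0,0],"xyz":[0,0,0],"gripper":2.5},{"turn":[0,0,0],"xyz":[0,0,0],"gripper":2.5}]}' |grep -E "tcp|ft_"
python3 -c "
from h import *
show()
for a in [(-4,8,10,28),(0,7.5,20,23),(0,7,32,18),(0,6.5,44,14.5)]: delta(at(*a),YAW,a[3])"
```

```text
tcp_pos: [587.7, -250.5, 57.8]
ft_force: [1.7, -1.1, -4.6]
tcp_pos: [587.8, -250.5, 57.8]
ft_force: [2.1, -0.0, -5.1]
t6.40 tcp [ 587.8 -250.5   57.8] yaw,pitch,roll [-2.490e+00  2.804e+01  1.000e-02] ft [ 2.15 -0.03 -5.09] w0.367 ff53.8
xyz [-0.01 -0.    0.02] turn [ 0.01 -0.04  0.  ]
xyz [ 0.75 -0.    0.58] turn [ 0.01 -5.04  0.  ]
xyz [ 1.98 -0.    1.55] turn [ 1.000e-02 -1.004e+01  0.000e+00]
xyz [ 3.13 -0.    2.45] turn [ 1.000e-02 -1.354e+01  0.000e+00]
```

```bash
python3 -m pendant '{"targets":[{"turn":[0,-2.5,0],"xyz":[0.38,0,0.27],"gripper":2.5},{"turn":[0,-5,0],"xyz":[0.75,0,0.56],"gripper":2.5},{"turn":[0,-7.5,0],"xyz":[1.36,0,1.05],"gripper":2.5},{"turn":[0,-10,0],"xyz":[1.98,0,1.55],"gripper":2.5},{"turn":[0,-13.5,0],"xyz":[3.13,0,2.45],"gripper":2.5}]}' |grep -E "tcp|ft_"
python3 -m pendant '{"targets":[{"turn":[0,0,0],"xyz":[0,0,0],"gripper":2.5},{"turn":[0,0,0],"xyz":[0,0,0],"gripper":2.5}]}' |grep -E "tcp|ft_"
python3 - <<'E'
from h import *
from plant import env
show()
for a in [(0,6.5,44,14.5),(0,6.5,60,11),(0,6.5,80,8)]: delta(at(*a),YAW,a[3])
s=env.sense()
im=env.get_image("wrist")["img"][:,:,::-1];im2=env.get_image("scene")["img"][:,:,::-1]
cv2.imwrite("pics/w4.png",im);cv2.imwrite("pics/s4.png",im2)
im=cv2.convertScaleAbs(im,alpha=1.5,beta=20)
cv2.imwrite("pics/v4.png",cv2.hconcat([cv2.resize(im[124:384,130:390],(400,400)),cv2.resize(im2[120:220,260:360],(400,400),interpolation=2)]))
E
```

```text
tcp_pos: [549.0, -248.8, 50.5]
ft_force: [1.3, -0.6, -5.4]
tcp_pos: [548.5, -248.8, 51.4]
ft_force: [1.7, -0.3, -5.4]
t7.10 tcp [ 548.5 -248.8   51.4] yaw,pitch,roll [-2.520e+00  1.457e+01  1.000e-02] ft [ 1.69 -0.27 -5.4 ] w0.368 ff53.7
xyz [-0.04 -0.    0.04] turn [ 0.01 -0.07 -0.02]
xyz [ 1.65 -0.    0.78] turn [ 0.01 -3.57 -0.02]
xyz [ 3.68 -0.    1.64] turn [ 0.01 -6.57 -0.02]
```

View pics/v4.png

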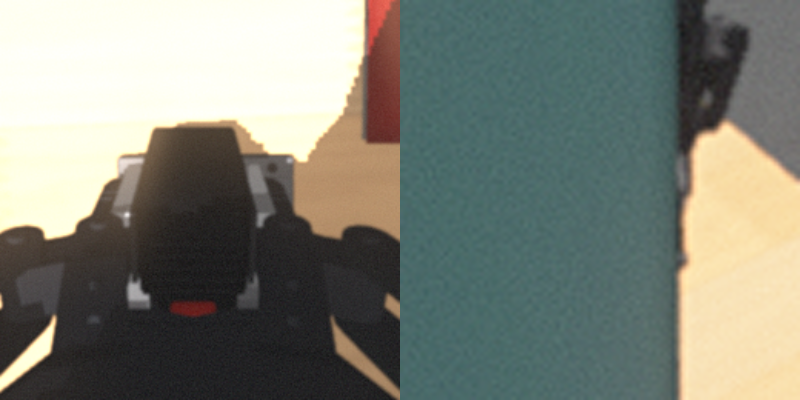

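```bash
python3 - <<'E'
from h import *
from plant import env
s=env.sense();C=wcam(s)
im=cv2.imread("pics/w4.png")
g=cv2.cvtColor(im,cv2.COLOR_BGR2GRAY).astype(int)
for u in (212,222,300,310,316): 
    c=g[205:240,u]; v=205+np.argmin(np.diff(c))+.5; print(u,v,c[::3],ray(*C,(u,v),12).round(1))
for v in(230,): print(g[v,195:215],g[v,312:335])
print(ray(*C,(206.7,225),12),ray(*C,(320.5,225),12), "pred near centre",F-AX*101.7)
E
for i in 1 2 3; do python3 -m pendant '{"targets":[{"turn":[0,0,0],"xyz":[0,0,0],"gripper":2.5}]}' |grep -E "ft_"; done
```

```text
212 223.5 [192 199 199 197 198 199 162  95 139 115  87  89] [ 540.5 -278.4   12. ]
222 222.5 [191 197 197 196 197 199 118  88 105  64  57  49] [ 540.1 -271.5   12. ]
300 216.5 [200 200 200 198 130 106  75  43  49  50  55  65] [ 538.2 -217.7   12. ]
310 223.5 [198 201 199 197 196 200 164  52  52  43  46  46] [ 543.3 -211.    12. ]
316 223.5 [198 200 199 197 198 201 166  63  71  50  46  48] [ 543.5 -206.8   12. ]
[198 200 198 197 198 197 197 198 198 195 170 136 128 136 138 137 134 132
 126 120] [53 52 52 53 56 61 63 63 66 77 88 91 91 89 91 90 91 90 91 92 93 89 92]
[ 541.34956434 -282.13231978   12.        ] [ 544.61874958 -203.77936163   12.        ] pred near centre [ 542.99679587 -248.5639083     0.        ]
ft_force: [1.7, -0.1, -7.4]
ft_force: [1.0, 0.4, -5.5]
ft_force: [1.0, 0.4, -5.6]
```

```bash
python3 -m pendant '{"targets":[{"turn":[0,-1.8,0],"xyz":[0.82,0,0.4],"gripper":2.5},{"turn":[0,-3.5,0],"xyz":[1.65,0,0.78],"gripper":2.5},{"turn":[0,-5.1,0],"xyz":[2.66,0,1.21],"gripper":2.5},{"turn":[0,-6.5,0],"xyz":[3.68,0,1.64],"gripper":2.5},{"turn":[0,-6.5,0],"xyz":[3.68,0,1.64],"gripper":2.5}]}' |grep -E "tcp|ft_"
python3 -m pendant '{"targets":[{"turn":[0,0,0],"xyz":[0,0,0],"gripper":2.5},{"turn":[0,0,0],"xyz":[0,0,0],"gripper":2.5}]}' |grep -E "tcp|ft_"
python3 - <<'E'
from h import *
show()
for a in [(0,6.5,80,8),(0,6.5,95,7),(0,6.5,110,6),(0,6,110,3),(0,5,110,0),(0,4,110,0)]: print(at(*a).round(1));delta(at(*a),YAW,a[3])
E
```

```text
tcp_pos: [507.5, -246.9, 44.4]
ft_force: [0.1, -0.3, -4.8]
tcp_pos: [509.8, -247.2, 44.2]
ft_force: [1.5, 0.7, -6.0]
t8.20 tcp [ 509.8 -247.2   44.2] yaw,pitch,roll [-2.48  8.06  0.01] ft [ 1.46  0.71 -5.96] w0.366 ff53.7
[ 508.7 -247.1   44.8]
xyz [ 0.11  0.01 -0.04] turn [ 0.   -0.06  0.02]
[ 493.2 -246.4   44.2]
xyz [1.64 0.01 0.23] turn [ 0.   -1.06  0.02]
[ 477.7 -245.7   43.2]
xyz [3.16 0.01 0.56] turn [ 0.   -2.06  0.02]
[ 476.  -245.6   33.9]
xyz [3.2  0.01 1.5 ] turn [ 0.   -5.06  0.02]
[ 474.8 -245.6   24. ]
xyz [3.18 0.01 2.49] turn [ 0.   -8.06  0.02]
[ 474.8 -245.6   23. ]
xyz [3.17 0.01 2.59] turn [ 0.   -8.06  0.02]
```

```bash
python3 -m pendant '{"targets":[{"turn":[0,-0.5,0],"xyz":[0.8,0,0.12],"gripper":2.5},{"turn":[0,-1,0],"xyz":[1.64,0,0.25],"gripper":2.5},{"turn":[0,-1.5,0],"xyz":[2.4,0,0.4],"gripper":2.5},{"turn":[0,-2,0],"xyz":[3.16,0,0.56],"gripper":2.5},{"turn":[0,-2,0],"xyz":[3.16,0,0.56],"gripper":2.5}]}' |grep -E "tcp|ft_"
python3 -m pendant '{"targets":[{"turn":[0,0,0],"xyz":[0,0,0],"gripper":2.5},{"turn":[0,0,0],"xyz":[0,0,0],"gripper":2.5}]}' |grep -E "tcp|ft_"
python3 - <<'E'
from h import *
from plant import env
show()
for a in [(0,6.5,110,6),(0,6,110,3),(0,5,110,0),(0,4,110,0)]: delta(at(*a),YAW,a[3])
for n in("top","scene","wrist"):
    im=env.get_image(n)["img"][:,:,::-1];cv2.imwrite(f"pics/{n}5.png",im)
    h=cv2.cvtColor(im,cv2.COLOR_BGR2HSV);print(n,((h[...,0]>22)&(h[...,0]<34)&(h[...,1]>150)&(h[...,2]>100)).sum())
    b=im.astype(int);print((abs(b[...,0]-b[...,1])<30).mean())
E
```

```text
tcp_pos: [476.0, -245.5, 43.1]
ft_force: [2.2, 0.3, -4.9]
tcp_pos: [477.3, -245.7, 43.1]
ft_force: [1.6, 0.4, -6.0]
t8.90 tcp [ 477.3 -245.7   43.1] yaw,pitch,roll [-2.49  6.04  0.01] ft [ 1.55  0.45 -5.98] w0.367 ff53.7
xyz [-0.03  0.   -0.01] turn [ 0.01 -0.04  0.01]
xyz [0.04 0.   0.94] turn [ 0.01 -3.04  0.01]
xyz [0.05 0.   1.93] turn [ 0.01 -6.04  0.01]
xyz [0.04 0.   2.03] turn [ 0.01 -6.04  0.01]
top 20
0.7364908854166666
scene 0
0.7766469319661459
wrist 0
0.606781005859375
```

```bash
python3 - <<'E'
import cv2
t=cv2.imread("pics/top5.png")[150:250,270:370];s=cv2.imread("pics/scene5.png")[110:210,260:360]
cv2.imwrite("pics/v5.png",cv2.hconcat([cv2.resize(i,(400,400),interpolation=2) for i in(t,s)]))
E
```

```text
(no output)
```

View pics/v5.png

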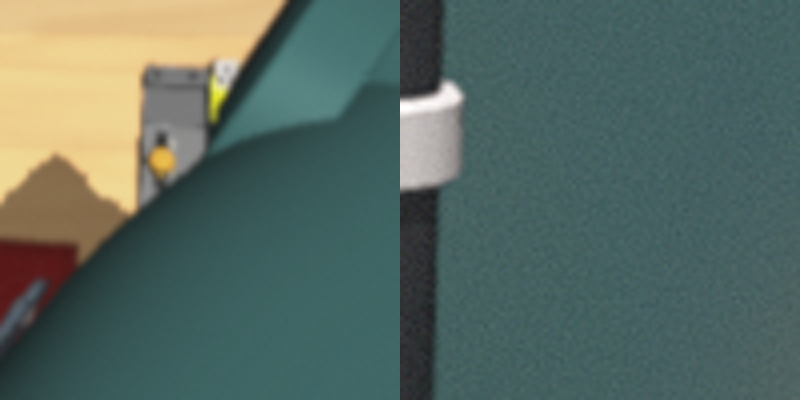

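```bash
python3 -m pendant '{"targets":[{"turn":[0,-1.5,0],"xyz":[0.02,0,0.5],"gripper":2.5},{"turn":[0,-3,0],"xyz":[0.04,0,0.94],"gripper":2.5},{"turn":[0,-4.5,0],"xyz":[0.05,0,1.4],"gripper":2.5},{"turn":[0,-6.04,0],"xyz":[0.05,0,1.8],"gripper":2.5},{"turn":[0,-6.04,0],"xyz":[0.05,0,1.8],"gripper":2.5}]}' |grep -E "tcp|ft_"
python3 -m pendant '{"targets":[{"turn":[0,0,0],"xyz":[0,0,0.05],"gripper":2.5},{"turn":[0,0,0],"xyz":[0,0,0.1],"gripper":2.5}]}' |grep -E "tcp|ft_"
python3 -m pendant '{"targets":[{"turn":[0,0,0],"xyz":[0,0,0.05],"gripper":2.5},{"turn":[0,0,0],"xyz":[0,0,0.05],"gripper":2.5}]}' |grep -E "tcp|ft_"
python3 -c "
from h import *
show()"
```

```text
tcp_pos: [473.9, -245.3, 25.0]
ft_force: [1.7, -0.1, -4.9]
tcp_pos: [474.9, -245.6, 24.4]
ft_force: [1.9, 0.3, -4.9]
tcp_pos: [474.7, -245.5, 23.7]
ft_force: [1.8, 0.2, -4.8]
t9.95 tcp [ 474.7 -245.5   23.7] yaw,pitch,roll [-2.49  0.03  0.01] ft [ 1.79  0.17 -4.82] w0.361 ff53.7
```

```bash
for i in 1 2; do python3 -m pendant '{"targets":[{"turn":[0,0,0],"xyz":[0,0,0.05],"gripper":2.5},{"turn":[0,0,0],"xyz":[0,0,0.05],"gripper":2.5}]}' |grep -E "tcp|ft_"; done
python3 -c "
from h import *
show()"
```

```text
tcp_pos: [474.6, -245.6, 23.3]
ft_force: [1.3, 0.1, -3.9]
tcp_pos: [474.6, -245.6, 23.2]
ft_force: [-0.8, 1.7, 4.2]
t10.35 tcp [ 474.6 -245.6   23.2] yaw,pitch,roll [-2.5 -0.  -0. ] ft [-0.83  1.66  4.21] w0.365 ff55.0
```

```bash
python3 -m pendant '{"targets":[{"turn":[0,0,0],"xyz":[0,0,-0.05],"gripper":2.5},{"turn":[0,0,0],"xyz":[-0.15,0,-0.05],"gripper":2.5},{"turn":[0,0,0],"xyz":[-0.3,0,-0.05],"gripper":2.5},{"turn":[0,0,0],"xyz":[-0.45,0,-0.05],"gripper":2.5},{"turn":[0,0,0],"xyz":[-0.45,0,-0.05],"gripper":2.5}]}' |grep -E "tcp|ft_"
for i in 1 2 3; do python3 -m pendant '{"targets":[{"turn":[0,0,0],"xyz":[-0.05,0,0],"gripper":2.5},{"turn":[0,0,0],"xyz":[-0.05,0,0],"gripper":2.5}]}' |grep -E "tcp|ft_"; done
```

```text
tcp_pos: [479.3, -245.8, 23.2]
ft_force: [0.2, 0.8, -1.3]
tcp_pos: [479.5, -245.8, 23.2]
ft_force: [-1.1, -0.2, 0.4]
tcp_pos: [480.0, -245.8, 23.2]
ft_force: [-1.5, -0.3, 0.1]
tcp_pos: [480.6, -245.8, 23.2]
ft_force: [-1.8, 0.2, 0.8]
```

```bash
python3 -m pendant '{"targets":[{"turn":[0,0,0],"xyz":[0,0,-0.03],"gripper":2.5},{"turn":[0,0,0],"xyz":[-0.05,0,-0.04],"gripper":2.5},{"turn":[0,0,0],"xyz":[-0.05,0,-0.04],"gripper":2.5}]}' |grep -E "tcp|ft_"
for i in 1 2; do python3 -m pendant '{"targets":[{"turn":[0,0,0],"xyz":[-0.05,0,0],"gripper":2.5},{"turn":[0,0,0],"xyz":[-0.05,0,0],"gripper":2.5}]}' |grep -E "tcp|ft_"; done
```

```text
tcp_pos: [481.2, -245.8, 23.5]
ft_force: [1.8, 0.5, -4.6]
tcp_pos: [481.6, -245.8, 23.5]
ft_force: [0.8, -0.7, -5.7]
tcp_pos: [482.1, -245.9, 23.6]
ft_force: [1.6, 0.1, -4.3]
```

```bash
python3 -m pendant '{"targets":[{"turn":[0,0,0],"xyz":[-0.05,0,0],"gripper":2.5},{"turn":[0,0,0],"xyz":[-0.05,0,0],"gripper":2.5}]}' |grep -E "tcp|ft_"
python3 -m pendant '{"targets":[{"turn":[0,0,0],"xyz":[-0.05,0,0],"gripper":2.5},{"turn":[0,0,0],"xyz":[-0.05,0,0],"gripper":2.5}]}' |grep -E "tcp|ft_"
python3 -m pendant '{"targets":[{"turn":[0,0,0],"xyz":[-0.05,0,0],"gripper":2.5},{"turn":[0,0,0],"xyz":[-0.05,0,0],"gripper":2.5}]}' |grep -E "tcp|ft_"
```

```text
tcp_pos: [482.6, -245.9, 23.6]
ft_force: [0.9, -0.4, -5.4]
tcp_pos: [483.1, -245.9, 23.6]
ft_force: [2.0, 0.6, -5.0]
tcp_pos: [483.6, -245.9, 23.6]
ft_force: [1.1, -0.2, -5.5]
```

```bash
python3 -m pendant '{"targets":[{"turn":[0,0,0],"xyz":[-0.05,0,0],"gripper":2.5},{"turn":[0,0,0],"xyz":[-0.05,0,0],"gripper":2.5}]}' |grep -E "tcp|ft_"
python3 -m pendant '{"targets":[{"turn":[0,0,0],"xyz":[-0.05,0,0],"gripper":2.5},{"turn":[0,0,0],"xyz":[-0.05,0,0],"gripper":2.5}]}' |grep -E "tcp|ft_"
python3 -m pendant '{"targets":[{"turn":[0,0,0],"xyz":[-0.05,0,0],"gripper":2.5},{"turn":[0,0,0],"xyz":[-0.05,0,0],"gripper":2.5}]}' |grep -E "tcp|ft_"
```

```text
tcp_pos: [483.7, -245.9, 23.6]
ft_force: [-1.6, 0.4, -4.2]
tcp_pos: [483.8, -245.8, 23.5]
ft_force: [-5.0, -1.3, -2.2]
tcp_pos: [484.0, -245.8, 23.5]
ft_force: [-7.5, -0.9, -2.6]
```

```bash
python3 -m pendant '{"targets":[{"turn":[0,0,0],"xyz":[0.06,0,0],"gripper":2.5},{"turn":[0,0,0],"xyz":[0.06,0,0.03],"gripper":2.5},{"turn":[0,0,0],"xyz":[0.06,0,0.05],"gripper":2.5},{"turn":[0,0,0],"xyz":[0.06,0,0.05],"gripper":2.5}]}' |grep -E "tcp|ft_"
```

```text
tcp_pos: [483.9, -245.8, 23.3]
ft_force: [-7.1, 1.0, 2.1]
```

```bash
python3 -m pendant '{"targets":[{"turn":[0,0,0],"xyz":[0.02,0,0],"gripper":3.4},{"turn":[0,0,0],"xyz":[0.02,0,0],"gripper":4.5},{"turn":[0,0,0],"xyz":[0.02,0,0],"gripper":6},{"turn":[0,0,0],"xyz":[0.02,0,0],"gripper":6},{"turn":[0,0,0],"xyz":[0.02,0,0],"gripper":6}]}' 20 |grep -E "tcp|ft_|width"
python3 -c "
from h import *
show()"
```

```text
tcp_pos: [484.4, -246.0, 23.2]
ft_force: [-0.4, -0.4, 0.1]
gripper_width: 0.704
t14.25 tcp [ 484.4 -246.    23.2] yaw,pitch,roll [-2.49  0.    0.01] ft [-0.36 -0.42  0.08] w0.704 ff0.0
```

```bash
python3 -m pendant '{"targets":[{"turn":[0,0,0],"xyz":[0,0,-2],"gripper":6},{"turn":[0,0,0],"xyz":[0,0,-5],"gripper":6},{"turn":[0,0,0],"xyz":[0,0,-9],"gripper":7},{"turn":[0,0,0],"xyz":[0,0,-13],"gripper":7},{"turn":[0,0,0],"xyz":[0,0,-15],"gripper":7}]}' 20 |grep -E "tcp|ft_|width"
python3 -m pendant '{"targets":[{"turn":[0,0,0],"xyz":[3,0,0],"gripper":7},{"turn":[0,0,0],"xyz":[3,0,0],"gripper":7},{"turn":[0,0,0],"xyz":[3,0,0],"gripper":7}]}' 20 |grep -E "tcp|ft_|width"
python3 - <<'E'
from h import *
from plant import env
show();s=env.sense();C=wcam(s);im=env.get_image("wrist")["img"][:,:,::-1].copy();cv2.imwrite("pics/w6.png",im)
b=im.astype(int);m=((b[...,2]>90)&(b[...,1]<60)&(b[...,0]<60)).astype(np.uint8)
n,l,st,c=cv2.connectedComponentsWithStats(m)
for i in range(1,n):
    if 20<st[i,4]<2000: print(st[i],c[i].round(1),ray(*C,c[i],43.6).round(1))
R=Rn.from_euler("Z",YAW,degrees=True);o=np.array([505,-246.7,0])
for q in [(24,0,43.6),(-38,16,56),(-38,-16,56),(-38,0,0),(38,15,12),(38,-15,12)]:
    p=px(*C,o+R.apply(q));print(q,p.round(1));cv2.circle(im,tuple(p.round().astype(int).tolist()),1,(255,255,0),-1)
cv2.imwrite("pics/v6.png",cv2.resize(im[110:310,150:350],(600,600),interpolation=2))
E
```

```text
tcp_pos: [485.0, -246.5, 176.4]
ft_force: [0.6, 0.8, -0.4]
gripper_width: 0.821
tcp_pos: [454.2, -244.7, 173.3]
ft_force: [0.1, 0.0, -0.1]
gripper_width: 0.821
t15.05 tcp [ 454.2 -244.7  173.3] yaw,pitch,roll [-2.53 -0.01  0.  ] ft [ 0.12  0.02 -0.15] w0.821 ff0.0
[248 248  16  11 163] [255.1 253.1] [ 525.8 -248.    43.6]
(24, 0, 43.6) [255.4 255.8]
(-38, 16, 56) [272.1 204. ]
(-38, -16, 56) [238.9 204. ]
(-38, 0, 0) [255.5 189.2]
(38, 15, 12) [268.1 253.7]
(38, -15, 12) [242.8 253.7]
```

View pics/v6.png

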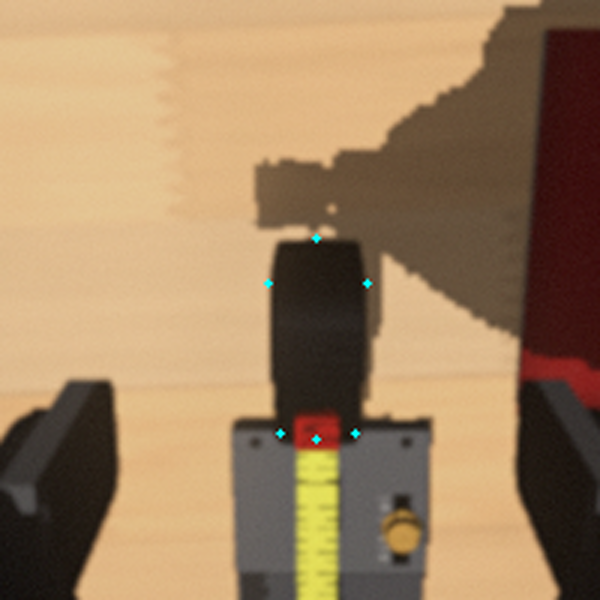

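```bash
python3 -c "
from h import *
show();delta((528,-247.8,80),YAW,0);delta((528,-247.8,46),YAW,0)"
```

```text
t15.10 tcp [ 454.5 -244.8  173.1] yaw,pitch,roll [-2.51  0.    0.01] ft [ 0.52  0.13 -0.69] w0.824 ff0.0
xyz [-7.36  0.02  9.31] turn [ 0.01 -0.   -0.01]
xyz [-7.36  0.02 12.71] turn [ 0.01 -0.   -0.01]
```

```bash
python3 -m pendant '{"targets":[{"turn":[0,0,0],"xyz":[-3.5,0,3],"gripper":0},{"turn":[0,0,0],"xyz":[-7,0,5.5],"gripper":0},{"turn":[0,0,0],"xyz":[-7.36,0,8],"gripper":0},{"turn":[0,0,0],"xyz":[-7.36,0,9.3],"gripper":0},{"turn":[0,0,0],"xyz":[-7.36,0,9.3],"gripper":0}]}' 20 |grep -E "tcp|ft_|width"
python3 -m pendant '{"targets":[{"turn":[0,0,0],"xyz":[0,0,1.2],"gripper":0},{"turn":[0,0,0],"xyz":[0,0,2.4],"gripper":0},{"turn":[0,0,0],"xyz":[0,0,3.1],"gripper":0},{"turn":[0,0,0],"xyz":[0,0,3.3],"gripper":0},{"turn":[0,0,0],"xyz":[0,0,3.3],"gripper":0}]}' 20 |grep -E "tcp|ft_|width"
python3 -c "
from h import *
show();delta((528,-247.8,43),YAW,0)"
```

```text
tcp_pos: [527.5, -247.1, 77.8]
ft_force: [-0.2, -0.3, 1.0]
gripper_width: 0.004
tcp_pos: [527.7, -247.9, 47.0]
ft_force: [0.8, -0.4, 0.2]
gripper_width: 0.002
t16.10 tcp [ 527.7 -247.9   47. ] yaw,pitch,roll [-2.5   0.02  0.02] ft [ 0.76 -0.44  0.16] w0.002 ff0.0
xyz [-0.03  0.01  0.4 ] turn [ 0.02 -0.02 -0.  ]
```

```bash
python3 -m pendant '{"targets":[{"turn":[0,0,0],"xyz":[0,0,0.1],"gripper":0},{"turn":[0,0,0],"xyz":[0,0,0.2],"gripper":0},{"turn":[0,0,0],"xyz":[0,0,0.3],"gripper":0},{"turn":[0,0,0],"xyz":[0,0,0.3],"gripper":0}]}' |grep -E "tcp|ft_"
python3 -m pendant '{"targets":[{"turn":[0,0,0],"xyz":[0,0,0.05],"gripper":0},{"turn":[0,0,0],"xyz":[0,0,0.05],"gripper":0}]}' |grep -E "tcp|ft_"
python3 -m pendant '{"targets":[{"turn":[0,0,0],"xyz":[0,0,0.05],"gripper":0},{"turn":[0,0,0],"xyz":[0,0,0.05],"gripper":0}]}' |grep -E "tcp|ft_"
```

```text
tcp_pos: [527.8, -247.9, 44.1]
ft_force: [0.3, -0.1, -0.1]
tcp_pos: [527.8, -247.9, 43.6]
ft_force: [0.0, -0.2, -0.3]
tcp_pos: [527.8, -247.9, 43.1]
ft_force: [-0.4, 0.1, 0.7]
```

```bash
python3 -m pendant '{"targets":[{"turn":[0,0,0],"xyz":[0,0,0.04],"gripper":0},{"turn":[0,0,0],"xyz":[0,0,0.04],"gripper":0}]}' |grep -E "tcp|ft_"
```

```text
tcp_pos: [527.9, -247.9, 42.9]
ft_force: [-1.7, 1.2, 5.6]
```

```bash
python3 -m pendant '{"targets":[{"turn":[0,0,0],"xyz":[0,0,0.04],"gripper":0},{"turn":[0,0,0],"xyz":[0,0,0.04],"gripper":0}]}' |grep -E "tcp|ft_"
python3 -m pendant '{"targets":[{"turn":[0,0,0],"xyz":[0,0,0.04],"gripper":0},{"turn":[0,0,0],"xyz":[0,0,0.04],"gripper":0}]}' |grep -E "tcp|ft_"
```

```text
tcp_pos: [527.8, -247.9, 42.5]
ft_force: [-0.3, 0.5, 2.1]
tcp_pos: [527.7, -247.8, 41.7]
ft_force: [0.9, -0.4, 1.0]
```

```bash
python3 -m pendant '{"targets":[{"turn":[0,0,0],"xyz":[0,0,0.05],"gripper":0},{"turn":[0,0,0],"xyz":[0,0,0.1],"gripper":0},{"turn":[0,0,0],"xyz":[0,0,0.1],"gripper":0}]}' |grep -E "tcp|ft_"
python3 -m pendant '{"targets":[{"turn":[0,0,0],"xyz":[0,0,0.05],"gripper":0},{"turn":[0,0,0],"xyz":[0,0,0.1],"gripper":0},{"turn":[0,0,0],"xyz":[0,0,0.1],"gripper":0}]}' |grep -E "tcp|ft_"
```

```text
tcp_pos: [527.7, -247.8, 40.7]
ft_force: [0.8, -0.2, -0.3]
tcp_pos: [527.7, -247.8, 39.8]
ft_force: [0.1, -0.5, -0.2]
```

```bash
python3 -m pendant '{"targets":[{"turn":[0,0,0],"xyz":[0,0,0.05],"gripper":0},{"turn":[0,0,0],"xyz":[0,0,0.05],"gripper":0}]}' |grep -E "tcp|ft_"
python3 -m pendant '{"targets":[{"turn":[0,0,0],"xyz":[0,0,0.05],"gripper":0},{"turn":[0,0,0],"xyz":[0,0,0.05],"gripper":0}]}' |grep -E "tcp|ft_"
```

```text
tcp_pos: [527.7, -247.8, 39.3]
ft_force: [-0.0, 0.5, 0.2]
tcp_pos: [527.8, -247.9, 39.0]
ft_force: [-1.0, 0.3, 1.7]
```

```bash
python3 -m pendant '{"targets":[{"turn":[0,0,0],"xyz":[0,0,0.04],"gripper":0},{"turn":[0,0,0],"xyz":[0,0,0.04],"gripper":0}]}' |grep -E "tcp|ft_"
python3 -m pendant '{"targets":[{"turn":[0,0,0],"xyz":[0,0,0.03],"gripper":0},{"turn":[0,0,0],"xyz":[0,0,0.03],"gripper":0},{"turn":[0,0,0],"xyz":[0,0,0.03],"gripper":0}]}' |grep -E "tcp|ft_"
```

```text
tcp_pos: [527.8, -247.9, 38.7]
ft_force: [-1.1, 1.5, 5.1]
tcp_pos: [527.8, -247.9, 38.6]
ft_force: [-2.2, 1.3, 6.8]
```

```bash
python3 -m pendant '{"targets":[{"turn":[0,0,0],"xyz":[0,0,-1],"gripper":0},{"turn":[0,0,0],"xyz":[0,0,-4.5],"gripper":0},{"turn":[0,0,0],"xyz":[2.2,0,-5.5],"gripper":6.5},{"turn":[0,0,0],"xyz":[4.4,0,-5.5],"gripper":6.5},{"turn":[0,0,0],"xyz":[4.4,0,-5.5],"gripper":6.5}]}' |grep -E "tcp|ft_|wid"
python3 -m pendant '{"targets":[{"turn":[0,0,0],"xyz":[0,0,0],"gripper":6.5},{"turn":[0,0,0],"xyz":[0,0,0],"gripper":6.5}]}' |grep -E "tcp|ft_|wid"
python3 -c "
from h import *
show();delta((483.8,-246,24.3),YAW,0)"
```

```text
tcp_pos: [482.1, -245.7, 94.1]
ft_force: [-0.7, 0.2, 0.0]
gripper_width: 0.506
tcp_pos: [484.4, -246.1, 93.4]
ft_force: [0.4, -0.4, -0.3]
gripper_width: 0.762
t19.70 tcp [ 484.4 -246.1   93.4] yaw,pitch,roll [-2.49 -0.01  0.  ] ft [ 0.42 -0.43 -0.34] w0.762 ff0.0
xyz [0.06 0.01 6.91] turn [0.   0.01 0.01]
```

```bash
python3 -m pendant '{"targets":[{"turn":[0,0,0],"xyz":[0.06,0,2.5],"gripper":6.5},{"turn":[0,0,0],"xyz":[0.06,0,4.8],"gripper":6.5},{"turn":[0,0,0],"xyz":[0.06,0,6.3],"gripper":6.5},{"turn":[0,0,0],"xyz":[0.06,0,6.9],"gripper":6.5},{"turn":[0,0,0],"xyz":[0.06,0,6.9],"gripper":6.5}]}' |grep -E "tcp|ft_|wid"
python3 -m pendant '{"targets":[{"turn":[0,0,0],"xyz":[0,0,0],"gripper":4.5},{"turn":[0,0,0],"xyz":[0,0,0],"gripper":3.8},{"turn":[0,0,0],"xyz":[0,0,0],"gripper":3},{"turn":[0,0,0],"xyz":[0,0,0],"gripper":2.5},{"turn":[0,0,0],"xyz":[0,0,0],"gripper":2.5}]}' 40|grep -E "tcp|ft_|wid|finger"
```

```text
tcp_pos: [483.3, -245.7, 23.6]
ft_force: [0.2, -0.1, 0.3]
gripper_width: 0.761
tcp_pos: [483.7, -246.2, 25.0]
ft_force: [-0.1, 0.9, 6.3]
gripper_width: 0.367
finger_force: 40.2
```

```bash
python3 -m pendant '{"targets":[{"turn":[0,0,0],"xyz":[0,0,0],"gripper":2.5},{"turn":[0,0,0],"xyz":[0,0,-0.4],"gripper":2.5},{"turn":[0,0,0],"xyz":[0,0,-1],"gripper":2.5},{"turn":[0,0,0],"xyz":[0,0,-1.8],"gripper":2.5},{"turn":[0,0,0],"xyz":[0,0,-3],"gripper":2.5}]}' 60|grep -E "tcp|ft_|wid|finger"
python3 -m pendant '{"targets":[{"turn":[0,0,0],"xyz":[0,0,-2],"gripper":2.5},{"turn":[0,0,0],"xyz":[0,0,-5],"gripper":2.5},{"turn":[0,0,0],"xyz":[0,0,-5],"gripper":2.5}]}' |grep -E "tcp|ft_|wid|finger"
python3 -c "
from h import *
show();G2=(-21.2,0,25)
for z in (60,20,8.5): delta(tcp((455,-115,z),YAW,0,G2),YAW,0)"
```

```text
tcp_pos: [482.6, -245.6, 54.5]
ft_force: [-0.4, -0.5, -5.2]
gripper_width: 0.363
finger_force: 60.5
tcp_pos: [484.2, -246.7, 107.6]
ft_force: [-0.6, -1.3, -6.9]
gripper_width: 0.364
finger_force: 60.7
t21.50 tcp [ 484.2 -246.7  107.6] yaw,pitch,roll [-2.49 -0.17 -0.13] ft [-0.57 -1.26 -6.89] w0.364 ff60.7
xyz [ 5.61 13.04  2.21] turn [-0.13  0.17  0.01]
xyz [ 5.63 13.05  6.21] turn [-0.13  0.17  0.01]
xyz [ 5.63 13.05  7.36] turn [-0.13  0.17  0.01]
```

```bash
python3 -m pendant '{"targets":[{"turn":[0,0,0],"xyz":[1.6,3.7,0],"gripper":2.5},{"turn":[0,0,0],"xyz":[3.2,7.4,0],"gripper":2.5},{"turn":[0,0,0],"xyz":[4.6,10.8,1],"gripper":2.5},{"turn":[0,0,0],"xyz":[5.6,13,2.2],"gripper":2.5},{"turn":[0,0,0],"xyz":[5.6,13,2.2],"gripper":2.5}]}'|grep -E "tcp|ft_|wid|finger"
python3 -m pendant '{"targets":[{"turn":[0,0,0],"xyz":[0,0,1.5],"gripper":2.5},{"turn":[0,0,0],"xyz":[0,0,3],"gripper":2.5},{"turn":[0,0,0],"xyz":[0,0,4],"gripper":2.5},{"turn":[0,0,0],"xyz":[0,0,4],"gripper":2.5},{"turn":[0,0,0],"xyz":[0,0,4],"gripper":2.5}]}' |grep -E "tcp|ft_|wid|finger"
python3 -c "
from h import *
show();G2=(-21.2,0,25)
for z in (10,8.5): delta(tcp((455,-115,z),YAW,0,G2),YAW,0)"
```

```text
tcp_pos: [429.7, -110.4, 80.5]
ft_force: [-1.0, -0.2, -5.3]
gripper_width: 0.361
finger_force: 62.0
tcp_pos: [432.9, -113.8, 42.4]
ft_force: [-0.3, -0.5, -5.2]
gripper_width: 0.364
finger_force: 61.9
t22.50 tcp [ 432.9 -113.8   42.4] yaw,pitch,roll [-2.51  0.04  0.02] ft [-0.34 -0.45 -5.24] w0.364 ff61.9
xyz [-0.1  -0.03  0.74] turn [ 0.02 -0.04 -0.01]
xyz [-0.1  -0.03  0.89] turn [ 0.02 -0.04 -0.01]
```

Look in the wrist view for the blade still out and the lock, then set down.

```bash
python3 -m pendant '{"targets":[{"turn":[0,0,0],"xyz":[0,0,0.4],"gripper":2.5},{"turn":[0,0,0],"xyz":[0,0,0.7],"gripper":2.5},{"turn":[0,0,0],"xyz":[0,0,0.85],"gripper":2.5},{"turn":[0,0,0],"xyz":[0,0,0.85],"gripper":2.5}]}'|grep -E "tcp|ft_"
python3 -m pendant '{"targets":[{"turn":[0,0,0],"xyz":[0,0,0.05],"gripper":2.5},{"turn":[0,0,0],"xyz":[0,0,0.05],"gripper":2.5}]}'|grep -E "tcp|ft_"
```

```text
tcp_pos: [432.9, -113.6, 33.7]
ft_force: [1.0, 0.2, -5.6]
tcp_pos: [433.0, -113.6, 33.4]
ft_force: [-1.4, 0.1, -3.3]
```

```bash
python3 -m pendant '{"targets":[{"turn":[0,0,0],"xyz":[0,0,0.04],"gripper":2.5},{"turn":[0,0,0],"xyz":[0,0,0.04],"gripper":2.5}]}'|grep -E "tcp|ft_"
python3 -m pendant '{"targets":[{"turn":[0,0,0],"xyz":[0,0,0],"gripper":3.4},{"turn":[0,0,0],"xyz":[0,0,0],"gripper":4.5},{"turn":[0,0,0],"xyz":[0,0,0],"gripper":6},{"turn":[0,0,0],"xyz":[0,0,0],"gripper":6.5},{"turn":[0,0,0],"xyz":[0,0,0],"gripper":6.5}]}' 20|grep -E "tcp|ft_|wid"
python3 -m pendant '{"targets":[{"turn":[0,0,0],"xyz":[0,0,-2],"gripper":6.5},{"turn":[0,0,0],"xyz":[0,0,-5],"gripper":6.5},{"turn":[0,0,0],"xyz":[0,0,-9],"gripper":6.5},{"turn":[0,0,0],"xyz":[0,0,-13],"gripper":6.5},{"turn":[0,0,0],"xyz":[3,0,-16],"gripper":6.5}]}' |grep -E "tcp|ft_|wid"
python3 -m pendant '{"targets":[{"turn":[0,0,0],"xyz":[3,0,-3],"gripper":6.5},{"turn":[0,0,0],"xyz":[3,0,-3],"gripper":6.5},{"turn":[0,0,0],"xyz":[3,0,-3],"gripper":6.5}]}' |grep -E "tcp|ft_|wid"
python3 - <<'E'
from h import *
from plant import env
show();s=env.sense();C=wcam(s);im=env.get_image("wrist")["img"][:,:,::-1].copy();cv2.imwrite("pics/w7.png",im)
im2=env.get_image("top")["img"][:,:,::-1][150:285,225:355]
cv2.imwrite("pics/v7.png",cv2.hconcat([cv2.resize(im[120:384,120:384],(400,416)),cv2.resize(im2,(400,416))]))
E
```

```text
tcp_pos: [432.9, -113.6, 33.4]
ft_force: [-4.3, 2.0, 8.5]
tcp_pos: [433.0, -113.6, 32.9]
ft_force: [0.6, -0.1, -0.2]
gripper_width: 0.761
tcp_pos: [405.0, -113.0, 195.1]
ft_force: [1.1, -0.2, 0.9]
gripper_width: 0.763
tcp_pos: [373.2, -111.3, 223.2]
ft_force: [0.2, -0.2, -0.2]
gripper_width: 0.767
t24.60 tcp [ 373.2 -111.3  223.2] yaw,pitch,roll [-2.53 -0.08 -0.03] ft [ 0.21 -0.25 -0.21] w0.767 ff0.0
```

View pics/v7.png

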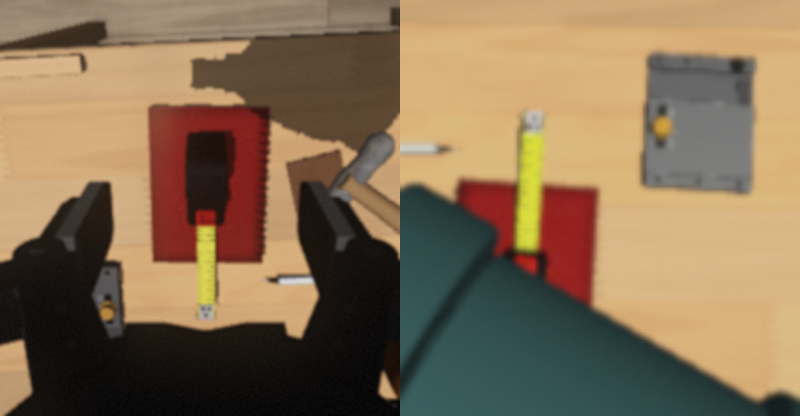

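```bash
python3 -c "
from plant import env
print(env.finish_job())"
```

```text
the job is handed in; nothing more can be done
None
```

I measured the mould at about 102 mm (estimated from the cameras) and handed the job in at about 25 s; the tape stands locked on the notebook with the blade still out, and the verdict was not reported.

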